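# Couple the test gauge to the bench air manifold

### The arm

A 7-joint arm with a two-finger parallel gripper is mounted at the origin on the work surface. World frame = base frame: x ahead of the robot, y to its left, z up, the work surface at z = 0. Lengths are in m, angles in rad, forces in N, time in s.
With the tool pointing down it reaches from about 0.4 to 0.9 m from the base axis. Payload 5.6 kg.
Tool frame: the origin (TCP) lies between the finger pads; the fingertips stand 11 mm ahead of it and the grasp point (between the pads) lies 8 mm behind it (env.tip_reach is the distance from the TCP to the fingertips, in m); z points along the fingers, y is the direction in which the jaws open and shut (so a half turn about z gives the same grasp; the last joint's range is limited). The gripper opens to 92 mm and grips with 3 to 60 N. Pads are 20 mm wide; open, the fingers measure 128 mm over their backs; the gripper's body (75 mm by 189 mm) begins 69 mm behind the grasp point.
Start: joints at [-1.368, 0.468, -0.012, 1.603, 0.006, 1.071, -0.056], TCP at [0.158, 0.63, 0.226] pointing down, gripper open.
Joint ranges: [-2.53, 2.53], [-0.31, 2.02], [-1.57, 1.55], [0.28, 2.44], [-1.29, 4.43], [0.15, 1.84], [-2.92, 2.92]. Speed limits (rad/s): [2.57, 2.57, 3.14, 3.14, 3.14, 3.14, 3.14].

### API

Orientations are given as a rotation vector (axis times angle).
In Python, from station import env, eoat, kin, sensors, cams, workorder gives the robot as it stands. Calls block until the motion is done:
- env.move_ptp(position, orientation): joint-space move of the TCP to a pose.
- env.move_linear(position, vel=0.15, ori=None): straight line of the TCP; ori=None keeps the orientation; vel is the mean speed in m/s.
- env.set_joints(angles): joint-space move.
- eoat.command_gripper(opening, grasp_force=None): opening from 0.0 (shut) to 1.0 (fully open); grasp_force is the grip in N (None keeps the last); returns when the fingers have stopped.
- env.dwell(seconds).
- kin.ik(position, orientation): joint angles nearest the present ones, or None.
- sensors.state(): the state.
- cams.snapshot(name): name is "side" or "top"; returns a dict with "image" (400x640x3 uint8, red, green, blue), "fx", "fy", "cx", "cy" (pixels), "k1" (the pictures are not rectified: a ray, as slopes to the right and down, at radius r is drawn at 1 + k1 r^2 times it, then the intrinsics apply), "extrinsics" (4x4, takes a point from world to camera coordinates). Camera axes: x right, y down, z forward; pixel columns grow to the right and rows downward; lengths in m; the calibration is good to about 2 mm. A picture is of the moment at which its call begins. There is no depth.
A pose or a line that the arm cannot do raises env.MotionError and nothing moves.
- workorder.finish_job(): hands the job in, once; it reports no verdict.
The state is a dict: "clock": time; "joint_pos": joint angles; "dq": joint speeds; "effort": joint torques, N m; "eef_pos": TCP position; "orientation": TCP orientation; "force": force on the tool from outside, world axes, zero at the start; "torque": the same for the moment, N m; "gripper_width": opening from 0.0 (shut) to 1.0 (fully open).
Only numpy, scipy, OpenCV 4.12 (cv2) and the standard library are available. Lean on these libraries where they do the work, as an engineer would, in place of code of your own. Each camera call takes 0.05 s, during which the arm holds its last target.

### The job

Pull the blue sleeve of the air coupler on the aluminium manifold down until it catches and stays back by itself. Then take the red test gauge out of the grey rack and press its plug gently, without forcing it, straight down into the coupler until the sleeve springs up again and locks it; let go and leave the gauge standing there. Do not disturb the other things on the bench.

Things in the scene. Friction and masses are not known exactly. Their poses are not given: they have to be found in the camera images.
- manifold: Fixed aluminium block 100 x 70 x 45 mm (x, y, z) on the bench; origin at the centre of its underside, z up. A vertical quick air coupler with a blue sleeve stands on its centre, along this body's z axis. Its stem is screwed in to an unmeasured depth: the whole coupler (stem, sleeve, valve) stands up to 7 mm higher or lower than stated; feel for it or see it.
- coupler_mouth (a point): Nominal centre of the coupler's mouth, 115 mm above the block's underside (true height: 7 mm either way). Flat steel rim, 30 mm outside, facing up; bore 18 mm wide with a 3 mm deep lead-in chamfer, 24 mm wide at the rim. With the sleeve up, two jaws close the bore 8 mm below the rim: no plug can enter. More than 50 N from the plug damages the coupler.
- sleeve (a joint): Blue coupler sleeve, m: 0 = up (at rest), growing as it is pulled down, end stop 0.013. Round, 40 mm wide, from 47 below to 3 mm below the rim when up; a 48 mm wide collar on its lowest 6 mm; 3 mm or more of free height below it when down. Spring 6 N when up, 12 N at the stop. Past 0.010 it catches and stays there when let go, until the valve is pressed.
- coupler_valve (a point): Nominal centre of the valve's face in the bore when the sleeve is caught: 20 mm below the rim (true height: 7 mm either way, as the mouth). The plug's tip meets it there; pressed down another 6 mm, against 7 rising to about 14 N (more if pressed fast), it frees the sleeve, which springs up and locks the plug. After 1.5 mm more the plug's flange meets the rim and stops hard.
- gauge_grip (a point): Red test gauge, loose, about 0.2 kg, upright in one of the rack's two holes. This point is the centre of its red square block, 32 x 32 x 28 mm, faces along this point's x and y (grasp there); z is the gauge's axis, up. Above the block is a round dial, 31 mm wide, 13 mm high, white face up. Any turn about the upright axis will do in the coupler.
- gauge_tip (a point): Centre of the tip of the gauge's plug, 56 mm below the block's centre. Steel plug 16 mm in diameter, 28 mm long, chamfered, with a groove; above it a brass flange 29 mm wide, 4 mm thick, then a neck 18 mm wide, 10 mm high, up to the block. Fully home, the flange lies on the rim or up to 1.5 mm above it: block centre 28 to 29.5 mm above the rim.
- rack: Fixed grey plastic block 70 x 190 x 45 mm (x, y, z), origin at the centre of its underside; two holes 19 mm wide and 38 mm deep in its top, at y = -50 and +50 mm. The gauge and the blow nozzle stand in them, flange on the block's top; lift straight up at least 30 mm to clear.
- nozzle_grip (a point): Blow nozzle in the other hole of the rack, a bystander: black round body 30 mm wide and 26 mm high (this point is its centre) with a brass cone on top reaching 43 mm above this point.
- carburettor: Bystander: loose aluminium carburettor, 70 x 55 x 78 mm, origin at its underside.
- screwdriver: Bystander: green-handled screwdriver lying on the bench along its x axis.
- wrench: Bystander: steel wrench lying on the bench along its x axis.
- carton: Bystander: small cardboard carton 55 x 36 x 16 mm, origin at its underside.
- torch: Bystander: black torch lying along its x axis, 123 mm long, 34 mm high.
- bearing: Bystander: steel bearing ring lying flat, 40 mm wide, 12 mm high, origin at its underside.

How it is judged:
On the way, in this order (a step that is already met when the one before it is completed fails the run):
1. the sleeve has been pulled down and stays caught there with the gripper off it (value of joint sleeve above 0.008 m and contact force between the fingers and sleeve below 0.2 N), for 0.2 s.
2. the gauge's plug has entered the coupler while the sleeve is back (value of joint sleeve above 0.007 m and horizontal distance between gauge_grip and manifold below 0.005 m and z of gauge_grip in the frame of manifold below 0.162 m).
At the end, for the whole second after the job is handed in: The sleeve is fully up again (within 2 mm) and at rest, and the gauge stands upright (within 0.1 rad) in the coupler, on its axis within 4 mm, fully home: its block's centre 133 to 153 mm above the manifold's underside (the mouth height varies by 14 mm) (value of joint sleeve below 0.002 m and horizontal distance between gauge_grip and manifold below 0.004 m and z of gauge_grip in the frame of manifold between 0.133 and 0.153 m and angle between gauge_grip's own z axis and vertical below 0.1 rad and velocity of joint sleeve below 0.01 m/s); the robot touches nothing.
It fails at once if the gauge is pressed on the coupler or manifold with more than 50 N (contact force between gauge and manifold above 50 N).
It fails at once if the blow nozzle is moved by more than 15 mm (distance of nozzle_grip from where it was at the start of the episode above 0.015 m).
It fails at once if the carburettor, screwdriver, wrench, carton, torch or bearing is moved by more than 25 mm (distance of any of carburettor, screwdriver, wrench, carton, torch, bearing from where it was at the start of the episode above 0.025 m).
It also fails if it takes over 58 s, if anything falls off the work surface, if the arm or the gripper's body presses on something with over 40 N, if the wrist force passes 120 N, or if a joint passes its speed limit or range.

## Working session

There is one attempt and no reset: what is moved stays moved. The work goes in short steps, each a Python script; the robot and the scene stay as the last script left them, time stands still between calls to the robot, and variables do not carry over. Pictures are saved under pics/ and viewed, and the job is handed in when it is done.

```bash
ls; mkdir -p pics; python3 - <<'E'
from station import env,eoat,kin,sensors,cams,workorder
import cv2,numpy as np
for n in("side","top"):
    s=cams.snapshot(n); cv2.imwrite(f"pics/{n}0.png",s["image"][:,:,::-1])
    print(n,{k:s[k] for k in("fx","fy","cx","cy","k1")}); print(np.round(s["extrinsics"],4).tolist())
print(sensors.state(),env.tip_reach)
E
```

```text
pics
side {'fx': 407.16013505840033, 'fy': 407.16013505840033, 'cx': 322.48213660159666, 'cy': 208.76278448592913, 'k1': 0.036277648188942385}
[[0.6677, -0.7443, -0.016, -0.3568], [-0.4955, -0.4283, -0.7557, 0.3454], [0.5556, 0.5125, -0.6547, 0.7006], [0.0, 0.0, 0.0, 1.0]]
top {'fx': 470.3493176937674, 'fy': 470.3493176937674, 'cx': 320.0087518158156, 'cy': 201.65976766557216, 'k1': 0.020547420337073692}
[[0.0053, -1.0, 0.0014, 0.0228], [-0.9922, -0.0055, -0.1248, 0.5362], [0.1248, -0.0007, -0.9922, 1.1595], [0.0, 0.0, 0.0, 1.0]]
{'clock': 0.1, 'joint_pos': array([-1.36799388,  0.46830115, -0.01163789,  1.60350725,  0.00600634,
        1.07137861, -0.05629231]), 'dq': array([ 0.00044955, -0.00216615,  0.00028639, -0.0019112 ,  0.00032811,
       -0.00066355,  0.00100103]), 'effort': array([ 1.09919514e-03, -5.21649528e+01, -1.24981126e-02, -2.44369018e+01,
       -5.69025963e-02,  1.41358850e-02,  4.75605304e-05]), 'eef_pos': array([0.15809218, 0.62997419, 0.22473783]), 'orientation': array([-3.85158468e-01, -3.11780294e+00,  2.44579526e-03]), 'force': array([ 0.44784003, -0.40787917,  0.16204532]), 'torque': array([ 0.00468362,  0.02252801, -0.01831952]), 'gripper_width': 1.0021507524766604} 0.011
```

View pics/side0.png

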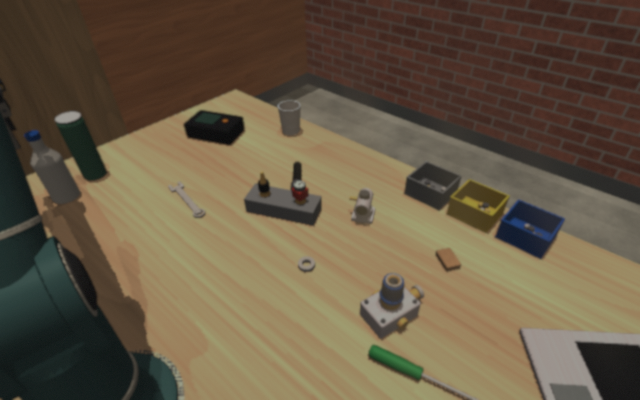

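View pics/top0.png

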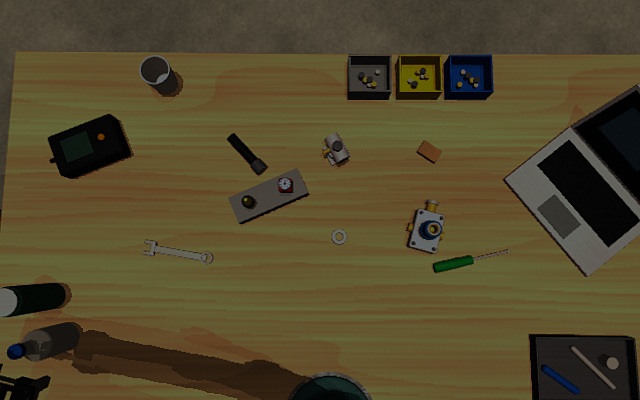

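The side view shows the manifold around (392,300), with the gauge at (299,190) and the nozzle at (264,187). In the top view the coupler is at (431,229), the gauge dial at (286,184) and the nozzle at (249,201). I'll zoom in on these next.

```bash
cat > h.py <<'E'
from station import env,eoat,kin,sensors,cams,workorder
import cv2,numpy as np
from scipy.spatial.transform import Rotation as R
def snap(n): return cams.snapshot(n)
def ray(s,u,v):
    K=np.array([[s["fx"],0,s["cx"]],[0,s["fy"],s["cy"]],[0,0,1.]])
    d=cv2.undistortPoints(np.array([[[u,v]]],float),K,np.array([s["k1"],0,0,0.]))[0,0]
    E=s["extrinsics"];Rm=E[:3,:3];o=-Rm.T@E[:3,3];r=Rm.T@np.array([d[0],d[1],1]);return o,r
def onz(s,u,v,z):
    o,r=ray(s,u,v);return o+r*(z-o[2])/r[2]
def tri(s1,p1,s2,p2):
    o1,a=ray(s1,*p1);o2,b=ray(s2,*p2)
    t=np.linalg.lstsq(np.c_[a,-b],o2-o1,rcond=None)[0]
    q1=o1+a*t[0];q2=o2+b*t[1];return (q1+q2)/2,np.linalg.norm(q1-q2)
def proj(s,P):
    E=s["extrinsics"];K=np.array([[s["fx"],0,s["cx"]],[0,s["fy"],s["cy"]],[0,0,1.]])
    return cv2.projectPoints(np.atleast_2d(P).astype(float),cv2.Rodrigues(E[:3,:3])[0],E[:3,3],K,np.array([s["k1"],0,0,0.]))[0][:,0]
def crop(s,x,y,w,h,f,name,bright=1.0):
    c=s["image"][y:y+h,x:x+w,::-1]; c=np.clip(c*bright,0,255).astype(np.uint8)
    cv2.imwrite("pics/"+name,cv2.resize(c,None,fx=f,fy=f,interpolation=cv2.INTER_CUBIC))
E
python3 - <<'E'
from h import *
a=snap("side");b=snap("top")
def mk(s,x,y,w,h,f,br):
    c=np.clip(s["image"][y:y+h,x:x+w,::-1]*br,0,255).astype(np.uint8)
    return cv2.resize(c,None,fx=f,fy=f,interpolation=cv2.INTER_CUBIC)
A=np.hstack([mk(a,350,262,80,80,5,1.5),mk(a,240,150,80,80,5,1.5)])
cv2.imwrite("pics/z1.png",A)
B=np.hstack([mk(b,395,195,80,70,5,2),mk(b,228,160,80,70,5,2)])
cv2.imwrite("pics/z2.png",B)
E
```

```text
(no output)
```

View pics/z1.png

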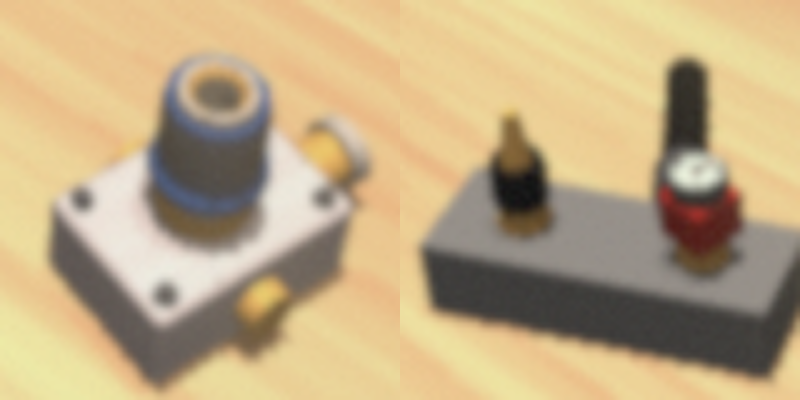

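View pics/z2.png

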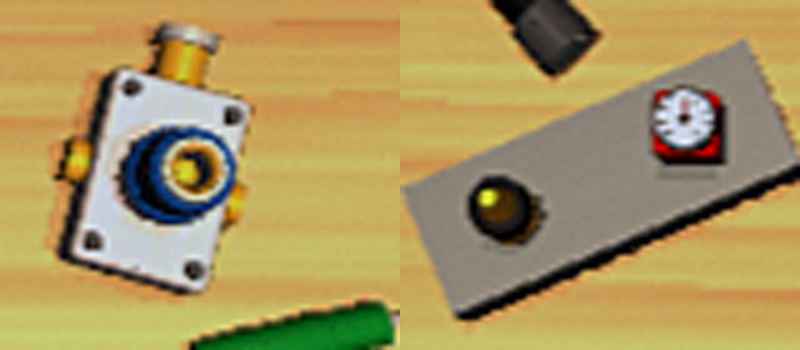

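```bash
python3 - <<'E'
from h import *
a=snap("side");b=snap("top")
z=lambda x,y,ox,oy:(ox+(x+.5)/5-.5,oy+(y+.5)/5-.5)
T=[z(*p,395,195) for p in[(132,87),(232,116),(93,241),(194,270)]]
P=[onz(b,*p,.046) for p in T]; print("screws top",np.round(P,4).tolist(),np.mean(P,0))
S=[z(*p,350,262) for p in[(82,199),(323,198),(165,295)]]
Q=[onz(a,*p,.046) for p in S]; print("screws side",np.round(Q,4).tolist(), "diag ctr",(Q[0]+Q[1])/2)
print("rim",tri(a,z(218,93,350,262),b,z(191,169,395,195)))
print("dial",tri(a,z(697-400,173,240,150),b,z(684-400,118,228,160)))
print("nozzle tip",tri(a,z(510-400,112,240,150),b,z(487-400,197,228,160)))
# rack top outline in top view
hsv=cv2.cvtColor(b["image"],cv2.COLOR_RGB2HSV)
m=((hsv[...,1]<60)&(hsv[...,2]>60)).astype(np.uint8); mm=np.zeros_like(m); mm[160:235,220:315]=m[160:235,220:315]
mm=cv2.morphologyEx(mm,cv2.MORPH_CLOSE,np.ones((5,5)))
c=max(cv2.findContours(mm,0,2)[0],key=cv2.contourArea); r=cv2.minAreaRect(c); print(r)
bx=cv2.boxPoints(r); W=np.array([onz(b,*p,.045) for p in bx]); print(np.round(W,4).tolist(),W.mean(0),np.linalg.norm(W[1]-W[0]),np.linalg.norm(W[2]-W[1]))
e=W[1]-W[0] if np.linalg.norm(W[1]-W[0])>.12 else W[2]-W[1]; e/=np.linalg.norm(e); print("yaw long",np.degrees(np.arctan2(e[1],e[0])),W.mean(0)+.05*e,W.mean(0)-.05*e)
mm=np.zeros_like(m);m2=((hsv[...,1]<60)&(hsv[...,2]>100)).astype(np.uint8)
for nm,s in(("top",b),("side",a)):
    im=s["image"].astype(int);print(nm)
    red=((im[...,0]>1.8*im[...,1])&(im[...,0]>1.8*im[...,2])&(im[...,0]>50)).astype(np.uint8)
    reg=np.zeros_like(red); 
    if nm=="top": reg[165:205,265:310]=1
    else: reg[170:215,285:320]=1
    ys,xs=np.nonzero(red*reg);print("red",len(xs),xs.min(),xs.max(),ys.min(),ys.max())
E
```

```text
screws top [[0.5098, -0.227, 0.046], [0.4955, -0.2765, 0.046], [0.4329, -0.206, 0.046], [0.4189, -0.2557, 0.046]] [ 0.46426835 -0.24131298  0.046     ]
screws side [[0.4351, -0.2056, 0.046], [0.4981, -0.2764, 0.046], [0.4208, -0.2557, 0.046]] diag ctr [ 0.46659353 -0.24099729  0.046     ]
rim (array([ 0.46512018, -0.24054966,  0.11150561]), np.float64(0.0022692790809246705))
dial (array([0.57259529, 0.11136121, 0.09910923]), np.float64(0.0012329106921908023))
nozzle tip (array([0.53189346, 0.20226219, 0.11575582]), np.float64(0.0020921847198939435))
((267.59619140625, 194.87123107910156), (26.874143600463867, 75.35923767089844), 66.50143432617188)
[[0.5437, 0.2577, 0.045], [0.6215, 0.0851, 0.045], [0.5585, 0.0574, 0.045], [0.4818, 0.2292, 0.045]] [0.55135851 0.15733428 0.045     ] 0.18940769411095787 0.06879147306178326
yaw long -65.74453922491584 [0.5718988  0.11174813 0.045     ] [0.53081823 0.20292042 0.045     ]
top
red 35 278 291 178 190
side
red 123 292 306 188 200
```

```bash
python3 - <<'E'
from h import *
a=snap("side");b=snap("top")
def mk(s,x,y,w,h,f,br):
    c=np.clip(s["image"][y:y+h,x:x+w,::-1]*br,0,255).astype(np.uint8)
    return cv2.resize(c,None,fx=f,fy=f,interpolation=cv2.INTER_NEAREST)
cv2.imwrite("pics/z3.png",np.hstack([mk(b,272,170,30,30,13,2),mk(a,284,174,30,30,13,1.5)]))
for x,y in((.4654,-.241),(.572,.1116)):
  for z in (.07,.3):
    out=[]
    for d in range(-180,180,15):
        q=kin.ik([x,y,z],(R.from_euler('z',d,degrees=True)*R.from_euler('x',180,degrees=True)).as_rotvec())
        if q is not None: out.append((d,np.round(q[[0,6]],2).tolist()))
    print(x,z,out)
E
```

```text
0.4654 0.07 [(-180, [-0.12, 2.48]), (-165, [-0.09, 2.7]), (-150, [0.0, 2.88]), (-135, [0.26, 2.9]), (-120, [-0.49, -2.26]), (-105, [-0.49, -2.0]), (-90, [-0.49, -1.73]), (-75, [-0.49, -1.47]), (-60, [-0.4, -1.37]), (-45, [-0.4, -1.11]), (-30, [-0.26, -1.02]), (-15, [-0.26, -0.76]), (0, [-0.11, -0.68]), (15, [-0.1, -0.42]), (30, [-0.11, -0.15]), (45, [-0.12, 0.12]), (60, [-0.12, 0.39]), (75, [-0.12, 0.65]), (90, [-0.09, 0.88]), (105, [-0.06, 1.11]), (120, [-0.03, 1.33]), (135, [0.04, 1.53]), (150, [0.04, 1.79]), (165, [-0.06, 2.15])]
0.4654 0.3 [(-180, [-0.61, 2.39]), (-165, [-0.6, 2.63]), (-150, [-0.58, 2.87]), (-135, [1.15, 2.54]), (-120, [-0.64, -2.79]), (-105, [-0.64, -2.52]), (-90, [-0.64, -2.26]), (-75, [-0.64, -2.0]), (-60, [-0.64, -1.74]), (-45, [-0.64, -1.48]), (-30, [-0.52, -1.38]), (-15, [-0.52, -1.12]), (0, [-0.55, -0.83]), (15, [-0.55, -0.56]), (30, [-0.56, -0.3]), (45, [-0.56, -0.03]), (60, [-0.57, 0.24]), (75, [-0.58, 0.51]), (90, [-0.58, 0.78]), (105, [-0.58, 1.03]), (120, [-0.56, 1.28]), (135, [-0.46, 1.46]), (150, [-0.58, 1.82]), (165, [-0.59, 2.1])]
0.572 0.07 [(-18
[... 371 characters left out ...]
, (75, [-0.67, -0.11]), (90, [-0.65, 0.12]), (105, [-0.62, 0.35]), (120, [-0.58, 0.57]), (135, [-0.53, 0.79]), (150, [-0.48, 1.01]), (165, [-0.44, 1.23])]
0.572 0.3 [(-180, [-0.57, 1.43]), (-165, [-0.53, 1.68]), (-150, [-0.49, 1.93]), (-135, [-0.46, 2.18]), (-120, [-0.42, 2.43]), (-105, [-0.38, 2.67]), (-90, [0.63, 2.36]), (-75, [-1.18, -2.56]), (-60, [-1.18, -2.3]), (-45, [-1.18, -2.04]), (-30, [-1.18, -1.78]), (-15, [-1.18, -1.52]), (0, [-0.89, -1.56]), (15, [-0.84, -1.33]), (30, [-0.8, -1.09]), (45, [-0.78, -0.84]), (60, [-0.77, -0.58]), (75, [-0.75, -0.32]), (90, [-0.73, -0.07]), (105, [-0.71, 0.18]), (120, [-0.69, 0.43]), (135, [-0.67, 0.68]), (150, [-0.64, 0.94]), (165, [-0.62, 1.19])]
```

View pics/z3.png

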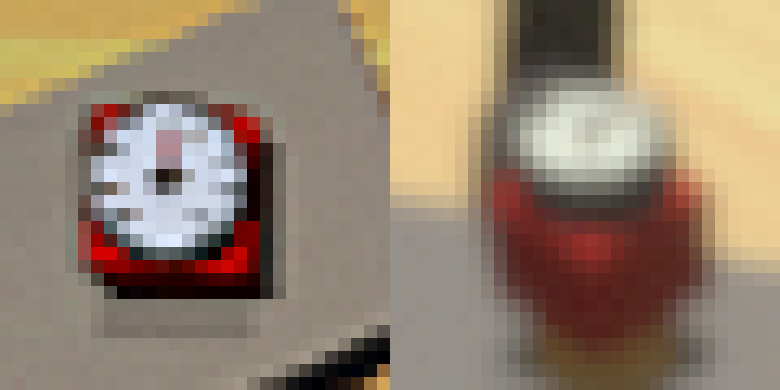

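The gauge block is nearly aligned with the world axes, within about 5°. Next I move above the coupler with the jaws along x.

```bash
cat >> h.py <<'E'
def down(psi): return (R.from_euler('z',psi,degrees=True)*R.from_euler('x',180,degrees=True)).as_rotvec()
def st():
    s=sensors.state();print(round(s["clock"],2),"p",np.round(s["eef_pos"],4),"F",np.round(s["force"],2),"M",np.round(s["torque"],2),"g",round(s["gripper_width"],4),flush=True);return s
C=np.array([.4654,-.241]);G=np.array([.5722,.1115])
E
python3 - <<'E'
from h import *
s=st();p=s["eef_pos"]
env.move_linear([p[0]+.03,p[1],.32],vel=.2);st()
env.move_ptp([*C,.24],down(90));s=st();print(s["joint_pos"].round(2))
b=snap("top");a=snap("side");cv2.imwrite("pics/t1.png",np.vstack([b["image"][100:300,200:600,::-1],a["image"][180:380,240:640,::-1]]))
E
```

```text
0.4 p [0.1582 0.6304 0.2255] F [-0.51  0.19  0.94] M [ 0.06 -0.04 -0.01] g 0.9982
1.04 p [0.1876 0.6299 0.3189] F [-0.35 -0.01  0.06] M [-0.02 -0.01  0.03] g 1.0024
4.25 p [ 0.4659 -0.2403  0.2399] F [-0.88  0.37 -0.59] M [-0.09  0.03 -0.03] g 1.0006
[-0.36  0.32  0.94  1.94 -0.3   1.03  0.72]
```

View pics/t1.png

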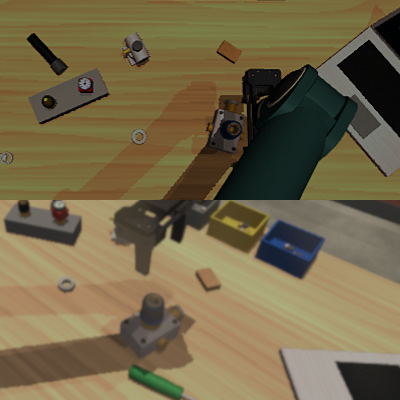

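The top view shows the arm over the coupler's right side. The side view shows the open fingers straddling above the coupler at about (150,300) in the crop. The path down is clear.

```bash
python3 - <<'E'
from h import *
env.move_linear([*C,.15],vel=.15);st()
env.move_linear([*C,.0855],vel=.06);s=st()
eoat.command_gripper(.6,5);st()
eoat.command_gripper(.3,6);env.dwell(.2);st()
a=snap("side");crop(a,330,230,120,120,5,"s2.png",1.5)
E
```

```text
5.1 p [ 0.4658 -0.2415  0.1506] F [ 0.13  1.01 -0.07] M [-0.04  0.04 -0.03] g 1.0005
6.33 p [ 0.4656 -0.2412  0.0858] F [-0.13  0.02 -0.43] M [-0.12  0.1  -0.03] g 0.9991
7.02 p [ 0.4654 -0.241   0.0855] F [-0.25  0.56 -0.07] M [-0.11  0.08 -0.  ] g 0.6014
7.58 p [ 0.4659 -0.241   0.0856] F [ 2.25 -0.01 -1.91] M [-0.19 -0.57 -0.04] g 0.4389
```

View pics/s2.png

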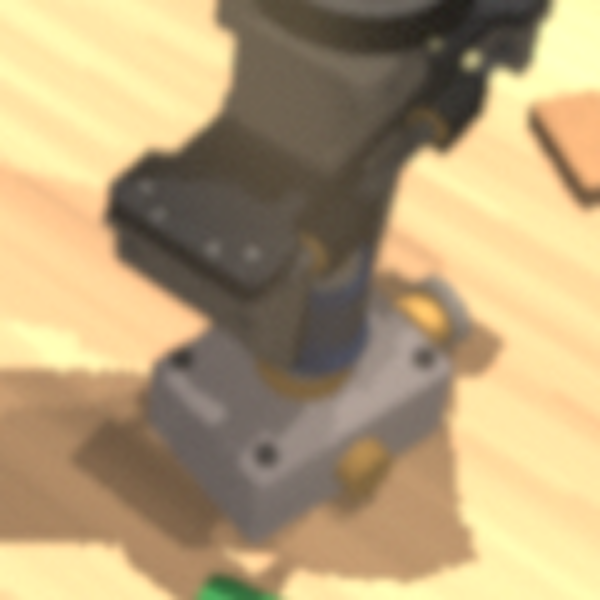

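The fingers have closed on the sleeve: 0.439 is about 40 mm. They sit just above the collar. I'll pull down step by step while watching the force.

```bash
python3 - <<'E'
from h import *
eoat.command_gripper(.3,25);env.dwell(.1);st()
p=[C[0],C[1]]
z=.0855
for i in range(24):
    z-=.001
    env.move_linear([*p,z],vel=.02);env.dwell(.05);s=st()
    if s["force"][2]>22: break
E
```

```text
7.95 p [ 0.4659 -0.241   0.0856] F [ 5.39 -0.07 -3.53] M [-0.21 -0.98 -0.11] g 0.4325
8.25 p [ 0.4659 -0.2411  0.085 ] F [4.04 1.28 3.92] M [ 0.19 -0.56 -0.04] g 0.434
8.55 p [ 0.4659 -0.2411  0.0841] F [3.53 1.59 7.16] M [ 0.21 -0.57 -0.  ] g 0.4327
8.85 p [ 0.4659 -0.2411  0.0831] F [3.5  1.24 7.33] M [ 0.25 -0.47 -0.07] g 0.432
9.15 p [ 0.4659 -0.2411  0.0822] F [3.15 0.99 6.71] M [ 0.23 -0.44 -0.02] g 0.4368
9.45 p [ 0.4659 -0.2411  0.0812] F [2.69 1.79 7.92] M [ 0.26 -0.48 -0.03] g 0.4318
9.75 p [ 0.4659 -0.2411  0.0803] F [3.11 1.95 7.26] M [ 0.29 -0.38  0.01] g 0.4357
10.05 p [ 0.4659 -0.2411  0.0793] F [2.92 1.49 9.05] M [ 0.29 -0.37  0.02] g 0.4353
10.35 p [ 0.4659 -0.2411  0.0783] F [2.47 1.49 9.02] M [ 0.27 -0.41 -0.05] g 0.4311
10.65 p [ 0.4659 -0.2411  0.0773] F [2.18 2.08 8.73] M [ 0.34 -0.38  0.03] g 0.4368
10.95 p [ 0.4659 -0.2413  0.0761] F [ 3.61 -0.59  2.47] M [-0.12 -0.64  0.01] g 0.4352
11.25 p [ 0.4659 -0.2412  0.0752] F [3.17 1.59 9.91] M [ 0.36 -0.39 -0.01] g 0.4344
11.55 p [ 0.4659 -0.2412  0.0743] F [ 1.55 -0.23  9.73] M [-0.07 -0.21 -0.03] g 0.4323
11.85 p [ 0.4659 -0.2412  0.0733] F [ 2.57  0.18 10.24] M [ 0.27 -0.39 -0.03] g 0.4322
12.15 p [ 0.4659 -0.2412  0.0724] F [ 2.83  3.2  12.53] M [ 0.72 -0.39 -0.09] g 0.4394
12.45 p [ 0.466  -0.2413  0.0723] F [-1.34  4.4  20.4 ] M [ 0.75  0.3  -0.03] g 0.4331
12.75 p [ 0.4661 -0.2414  0.0719] F [-2.47  2.32 27.53] M [ 0.56  0.76 -0.01] g 0.4368
```

Force jumped after about 13 mm of travel, which is the end stop. I'll release and look.

```bash
python3 - <<'E'
from h import *
env.move_linear([*C,.0722],vel=.02);st()
eoat.command_gripper(1.0,25);env.dwell(.3);st()
env.move_linear([*C,.16],vel=.15)
env.move_linear([C[0]+.08,C[1]+.16,.25],vel=.3);st()
a=snap("side");b=snap("top")
def mk(s,x,y,w,h,f,br):
    c=np.clip(s["image"][y:y+h,x:x+w,::-1]*br,0,255).astype(np.uint8)
    return cv2.resize(c,None,fx=f,fy=f,interpolation=cv2.INTER_CUBIC)
cv2.imwrite("pics/r1.png",np.hstack([mk(a,350,262,80,80,5,1.5),mk(b,395,190,80,80,5,2)]))
E
```

```text
13.03 p [ 0.4659 -0.2413  0.0732] F [ 0.78  2.58 11.38] M [ 0.15 -0.26 -0.04] g 0.4336
14.22 p [ 0.4654 -0.241   0.0722] F [-0.32  0.01 -0.23] M [-0.05  0.07 -0.  ] g 1.0009
15.77 p [ 0.5441 -0.0824  0.2489] F [-1.36 -0.92 -0.08] M [-0.09  0.07  0.05] g 1.0043
```

View pics/r1.png

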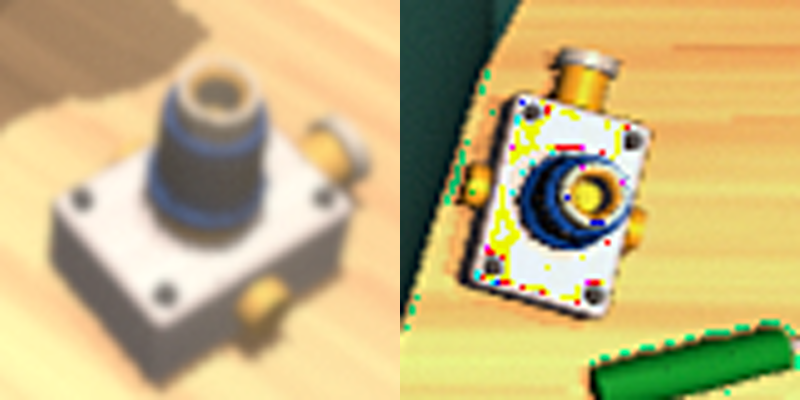

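The sleeve is caught: its upper blue band now sits well below the bare rim in the side view. I'll take the gauge next.

```bash
python3 - <<'E'
from h import *
a=snap("side");b=snap("top")
z=lambda x,y,ox,oy:(ox+(x+.5)/5-.5,oy+(y+.5)/5-.5)
print("rim",tri(a,z(217,90,350,262),b,z(194.5,195.5,395,190)))
env.move_ptp([*G,.2],down(90));st()
env.move_linear([*G,.066],vel=.1);st()
eoat.command_gripper(.5,6)
eoat.command_gripper(.2,8);env.dwell(.2);st()
a=snap("side");crop(a,240,110,120,120,5,"g1.png",1.5)
E
```

```text
rim (array([ 0.46390743, -0.24104186,  0.11486935]), np.float64(0.0014380504165637954))
16.78 p [0.5725 0.1092 0.2005] F [0.63 0.04 0.64] M [-0.13  0.1   0.01] g 1.0011
18.27 p [0.5727 0.1116 0.0666] F [-0.16 -0.09  0.26] M [-0.08  0.06  0.02] g 0.9995
19.63 p [0.5725 0.1116 0.0661] F [ 0.81  0.67 -0.49] M [ 0.1  -0.27 -0.04] g 0.3484
```

View pics/g1.png

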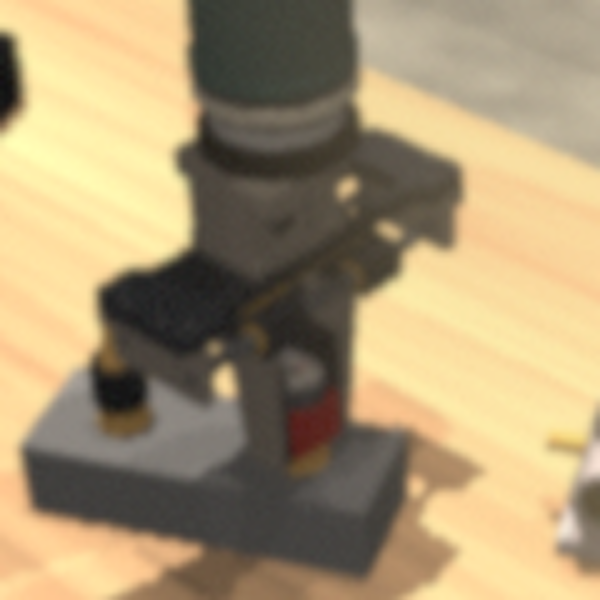

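The jaws are closed at 32 mm on the red block, square to its faces. I'll firm the grip, lift and carry.

```bash
python3 - <<'E'
from h import *
eoat.command_gripper(.2,30);env.dwell(.1);st()
env.move_linear([*G,.14],vel=.08);st()
env.move_linear([*G,.24],vel=.2);st()
env.move_ptp([*C,.24],down(90));st()
env.move_linear([*C,.185],vel=.1);env.dwell(.2);s=st();print(R.from_rotvec(s["orientation"]).as_matrix()[:,2])
a=snap("side");b=snap("top")
def mk(s,x,y,w,h,f,br):
    c=np.clip(s["image"][y:y+h,x:x+w,::-1]*br,0,255).astype(np.uint8)
    return cv2.resize(c,None,fx=f,fy=f,interpolation=cv2.INTER_CUBIC)
cv2.imwrite("pics/c1.png",np.hstack([mk(a,350,220,80,110,5,1.5),mk(b,395,170,80,110,5,2)]))
E
```

```text
20.0 p [0.5724 0.1116 0.066 ] F [ 1.67  0.19 -1.72] M [ 0.08 -0.44  0.06] g 0.3472
21.07 p [0.5717 0.1115 0.1395] F [ 0.62  0.11 -1.76] M [-0.07  0.08 -0.02] g 0.3444
21.73 p [0.5714 0.1117 0.2389] F [-0.46 -0.19 -3.27] M [-0.07  0.08 -0.04] g 0.3437
23.1 p [ 0.4662 -0.2398  0.2397] F [-0.25  0.97 -1.73] M [-0.11  0.08  0.06] g 0.347
24.0 p [ 0.4658 -0.2412  0.1856] F [-0.34 -0.74 -1.47] M [-0.1   0.09  0.02] g 0.3447
[ 1.16739968e-03 -1.80893083e-04 -9.99999302e-01]
```

View pics/c1.png

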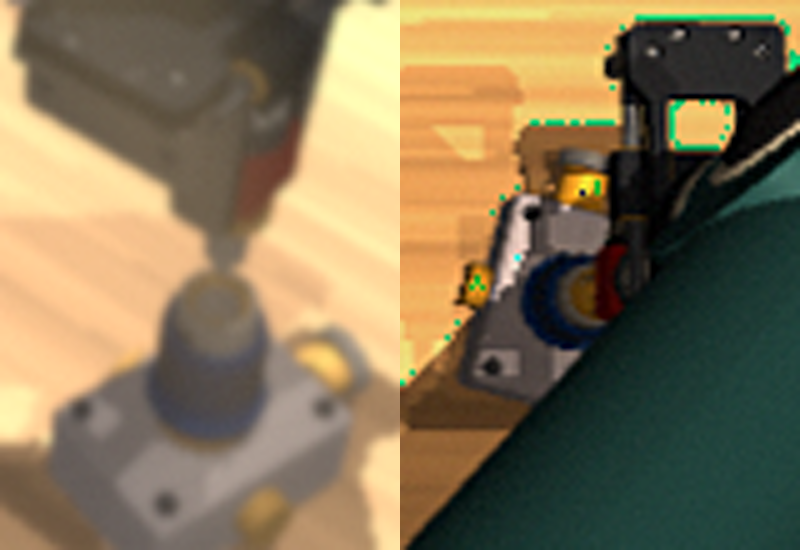

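```bash
python3 - <<'E'
from h import *
a=snap("side")
for z in(.137,.15,.165,.113): print(z,((proj(a,[*C,z])[0]-[350,262-42])*5).round(1))
crop(a,375,250,40,45,14,"c2.png",1.8)
E
```

```text
0.137 [221.1 256.9]
0.15 [224.6 233.3]
0.165 [228.8 205.4]
0.113 [214.8 299.1]
```

View pics/c2.png

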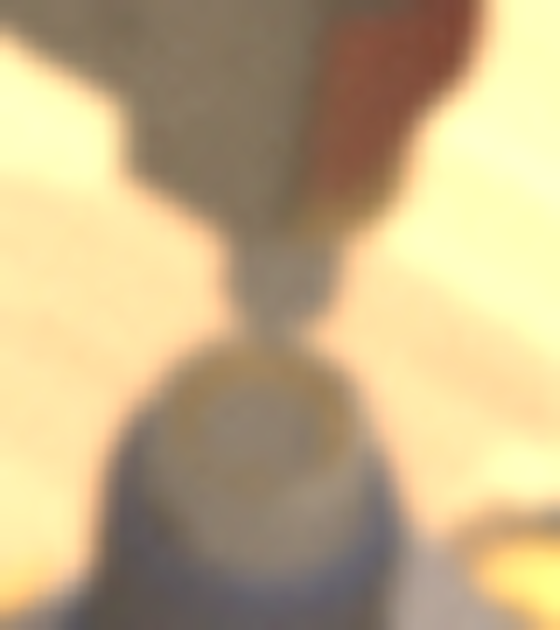

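Plug and mouth are aligned along the side camera's line of sight: the plug column is 394.7 against 394.6 predicted, and the rim is 393.0 against 393.0. I'll go down under force guard.

```bash
python3 - <<'E'
from h import *
env.move_linear([*C,.168],vel=.08);env.dwell(.1);st()
z=.168
while z>.1405:
    z-=.0015
    env.move_linear([*C,z],vel=.03);env.dwell(.03);s=st()
    F=s["force"]
    if F[2]>5 or np.hypot(F[0],F[1])>8: break
E
```

```text
24.62 p [ 0.4653 -0.2412  0.1679] F [-0.09  1.16 -1.79] M [-0.09  0.07 -0.02] g 0.3474
24.9 p [ 0.4655 -0.241   0.1666] F [-0.89 -0.39 -1.7 ] M [-0.16  0.02 -0.04] g 0.3489
25.18 p [ 0.4654 -0.241   0.165 ] F [-0.59  0.18 -1.19] M [-0.1   0.04  0.03] g 0.3503
25.47 p [ 0.4654 -0.241   0.1634] F [ 0.71 -0.75 -1.46] M [-0.07  0.04 -0.05] g 0.3455
25.75 p [ 0.4654 -0.241   0.1619] F [ 0.5   0.57 -1.57] M [-0.1   0.03  0.02] g 0.3473
26.03 p [ 0.4654 -0.241   0.1604] F [ 0.42 -0.7  -1.81] M [-0.13  0.03 -0.04] g 0.3462
26.32 p [ 0.4654 -0.241   0.1589] F [ 0.08 -0.42 -1.98] M [-0.04  0.07  0.02] g 0.3458
26.6 p [ 0.4654 -0.241   0.1574] F [ 0.46  0.22 -1.63] M [-0.04  0.08 -0.01] g 0.3435
26.88 p [ 0.4654 -0.241   0.1559] F [ 0.76  0.19 -1.49] M [-0.11  0.13 -0.03] g 0.3496
27.17 p [ 0.4653 -0.241   0.1544] F [-0.41 -0.38 -1.94] M [-0.11  0.07 -0.01] g 0.3466
27.45 p [ 0.4654 -0.241   0.1529] F [-0.22 -0.34 -1.84] M [-0.07  0.02  0.  ] g 0.3494
27.73 p [ 0.4653 -0.241   0.1514] F [ 0.27  0.07 -1.83] M [-0.12  0.06 -0.  ] g 0.3439
28.02 p [ 0.4653 -0.241   0.1499] F [-0.16 -0.17 -1.43] M [-0.06  0.1  -0.03] g 0.3447
28.3 p [ 0.4653 -0.241   0.1484] F [ 0.69  0.28 -1.5 ] M [-0.12  0.06  0.  ] g 0.3441
28.58 p [ 0.4654 -0.241   0.1469] F [-0.25 -0.14 -2.01] M [-0.07  0.11  0.01] g 0.3477
28.87 p [ 0.4653 -0.241   0.1454] F [ 0.22  0.01 -2.45] M [-0.1   0.09  0.04] g 0.3516
29.15 p [ 0.4654 -0.241   0.1439] F [ 0.75  0.68 -0.84] M [-0.09  0.06  0.02] g 0.3467
29.43 p [ 0.4654 -0.241   0.1424] F [ 0.4  -0.32 -2.02] M [-0.1   0.06 -0.02] g 0.3477
29.72 p [ 0.4657 -0.2413  0.1417] F [-2.13  0.33  5.7 ] M [0.21 0.47 0.  ] g 0.3462
```

The plug went in freely and met the valve at TCP z≈0.142, as expected. Now I press gently.

```bash
python3 - <<'E'
from h import *
z=.141
while z>.1335:
    z-=.0005
    env.move_linear([*C,z],vel=.015);env.dwell(.03);s=st()
    if s["force"][2]>22: break
E
```

```text
30.0 p [ 0.4657 -0.2414  0.1415] F [-1.6   2.13 10.01] M [0.26 0.71 0.02] g 0.3426
30.28 p [ 0.4659 -0.2415  0.1409] F [-1.23  0.93  6.8 ] M [0.19 0.51 0.01] g 0.3458
30.57 p [ 0.4659 -0.2415  0.1407] F [-2.34  2.11 10.45] M [ 0.26  0.7  -0.01] g 0.3456
30.85 p [ 0.466  -0.2415  0.1403] F [-1.88  0.97 10.91] M [0.33 0.76 0.  ] g 0.3451
31.13 p [ 0.4659 -0.2415  0.1398] F [-2.65  1.74 10.63] M [0.28 0.67 0.04] g 0.3425
31.42 p [ 0.4659 -0.2415  0.1393] F [-2.61  1.09  9.96] M [ 0.37  0.69 -0.03] g 0.3494
31.7 p [ 0.466  -0.2415  0.1388] F [-2.3   2.09 11.33] M [ 0.28  0.73 -0.05] g 0.3452
31.98 p [ 0.4659 -0.2415  0.1383] F [-1.82  1.45 11.23] M [ 0.33  0.78 -0.  ] g 0.3435
32.27 p [ 0.466  -0.2415  0.1378] F [-2.03  1.73 11.11] M [ 0.27  0.77 -0.  ] g 0.3453
32.55 p [ 0.466  -0.2416  0.1373] F [-2.81  0.43 10.87] M [0.35 0.72 0.02] g 0.3445
32.83 p [ 0.4659 -0.2415  0.1367] F [-1.98  1.32  8.8 ] M [ 0.22  0.63 -0.05] g 0.3441
33.12 p [ 0.466  -0.2415  0.1363] F [-3.48  1.68 10.92] M [ 0.31  0.75 -0.02] g 0.3507
33.4 p [ 0.4659 -0.2414  0.1349] F [-0.53 -0.34  2.81] M [-0.22 -0.   -0.06] g 0.3442
33.68 p [ 0.4659 -0.2414  0.1345] F [-0.38  0.15  6.76] M [-0.08  0.12 -0.02] g 0.3451
33.97 p [ 0.466  -0.2415  0.1343] F [-0.84 -0.15  7.97] M [0.05 0.33 0.01] g 0.346
```

The force dropped at z≈0.135, about 7 mm past the valve, so the sleeve seems to have fired. I'll check this before letting go.

```bash
python3 - <<'E'
from h import *
env.dwell(.1);st()
a=snap("side");crop(a,350,250,80,90,6,"f1.png",1.5)
E
```

```text
34.07 p [ 0.466  -0.2415  0.1343] F [-0.64  1.1   7.81] M [ 0.04  0.31 -0.02] g 0.3494
```

View pics/f1.png

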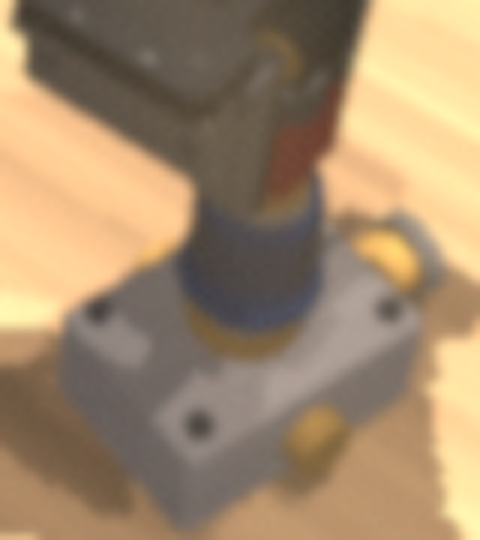

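The sleeve is up: its collar is at about (395,301), and the upper blue band is right under the flange. I'll tug gently, release, retreat and look again.

```bash
python3 - <<'E'
from h import *
for z in(.1352,.136,.1368):
    env.move_linear([*C,z],vel=.015);env.dwell(.05);s=st()
    if s["force"][2]<-8: break
env.move_linear([*C,.1348],vel=.02);env.dwell(.05);st()
eoat.command_gripper(1.0,20);env.dwell(.2);st()
env.move_linear([*C,.23],vel=.12)
env.move_linear([C[0]+.08,C[1]+.16,.28],vel=.3);st()
a=snap("side");b=snap("top")
def mk(s,x,y,w,h,f,br):
    c=np.clip(s["image"][y:y+h,x:x+w,::-1]*br,0,255).astype(np.uint8)
    return cv2.resize(c,None,fx=f,fy=f,interpolation=cv2.INTER_CUBIC)
cv2.imwrite("pics/e1.png",np.hstack([mk(a,350,230,80,110,5,1.5),mk(b,395,170,80,110,5,1.8)]))
cv2.imwrite("pics/e2.png",np.vstack([a["image"][100:400,:,::-1],b["image"][100:380,:,::-1]]))
E
```

```text
34.43 p [ 0.4654 -0.2409  0.135 ] F [ 0.01 -0.23  0.86] M [-0.11  0.01 -0.01] g 0.3511
34.73 p [ 0.4652 -0.2408  0.1357] F [ 0.98 -0.44 -1.09] M [-0.19  0.03  0.02] g 0.3492
35.03 p [ 0.4652 -0.2409  0.1367] F [ 0.5  -0.37 -1.46] M [-0.11  0.06  0.04] g 0.3436
35.33 p [ 0.4656 -0.2411  0.135 ] F [-0.28 -0.37  1.3 ] M [-0.01  0.11  0.08] g 0.3456
36.52 p [ 0.4654 -0.241   0.1348] F [0.6  0.36 0.35] M [-0.1   0.11 -0.  ] g 0.9998
38.23 p [ 0.5442 -0.0827  0.2793] F [-0.28 -0.64 -0.68] M [-0.12  0.03  0.02] g 0.9987
```

View pics/e1.png

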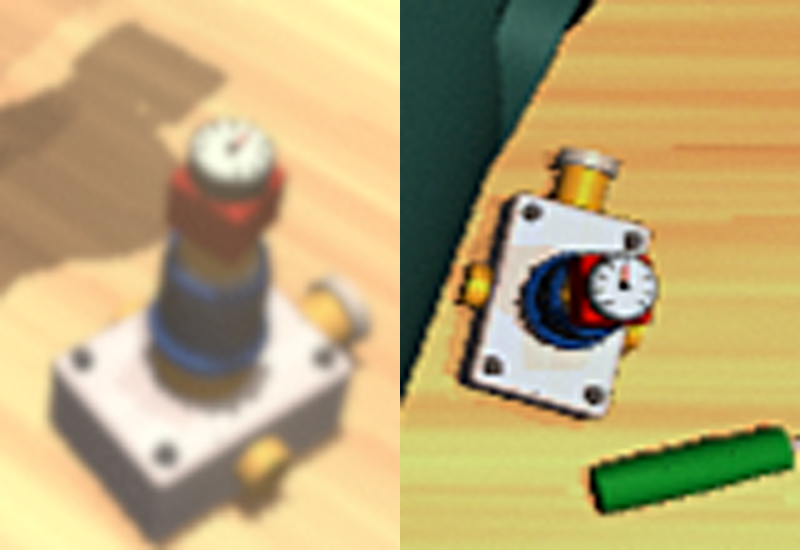

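View pics/e2.png

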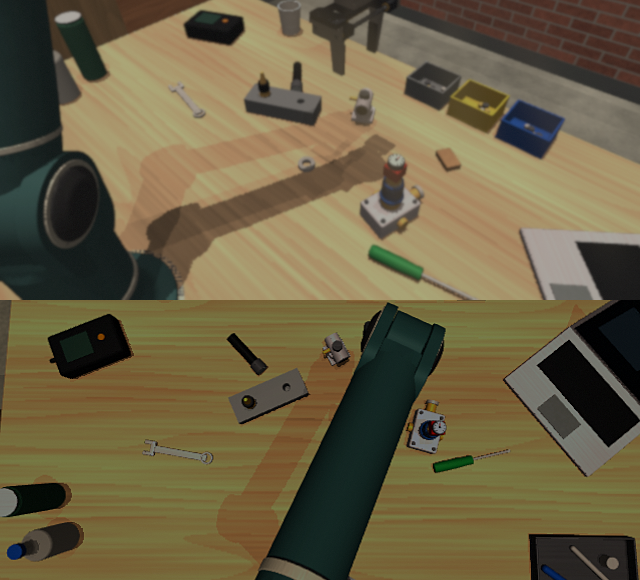

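The gauge stands upright in the coupler and its rack hole is empty. The nozzle and the bystanders look unmoved. Next I measure the sleeve's height, the gauge's height and tilt, and any bystander movement numerically.

```bash
python3 - <<'E'
from h import *
a=snap("side");b=snap("top")
z=lambda x,y,ox,oy:(ox+(x+.5)/5-.5,oy+(y+.5)/5-.5)
print("dial",tri(a,z(232,152,350,230),b,z(623,286,395,170) if 0 else z(223,286,395,170)))
s0=cv2.imread("pics/side0.png")[:,:,::-1];r1=cv2.imread("pics/r1.png")
r1=cv2.resize(r1[:,:400],(80,80),interpolation=cv2.INTER_AREA)[:,:,::-1]
bl=lambda im:(im[:,:,2].astype(int)-im[:,:,0])
for n,im in(("start",s0[262:342,350:430]),("caught",r1),("now",a["image"][262:342,350:430])):
    print(n,bl(im)[8:48,38:48].mean(1).round().astype(int).tolist())
t0=cv2.imread("pics/top0.png").astype(int);d=np.abs(t0[:,:,::-1]-b["image"]).max(2)
d2=np.abs(s0.astype(int)-a["image"]).max(2)
for nm,(x,y) in dict(carb=(335,150),screwdr=(452,264),wrench=(178,252),carton=(429,151),torch=(246,153),bearing=(339,237),nozzle=(249,201)).items(): print(nm,int((d[y-14:y+14,x-14:x+14]>50).sum()))
E
```

```text
dial (array([ 0.46450722, -0.24087562,  0.16835689]), np.float64(0.001407819300602432))
start [-60, -57, -46, -30, -28, -42, -55, -54, -42, -30, -25, -24, -25, -26, -26, -21, -10, 5, 15, 12, 1, -6, -9, -10, -10, -10, -10, -8, -7, -4, 2, 10, 18, 16, 1, -16, -28, -32, -31, -25]
caught [-91, -92, -89, -80, -74, -80, -91, -87, -67, -49, -40, -38, -43, -49, -50, -43, -33, -27, -22, -11, 10, 27, 24, 8, -5, -10, -13, -12, -11, -11, -11, -8, -4, 4, 18, 30, 26, 1, -26, -34]
now [-44, -53, -54, -48, -42, -38, -37, -37, -37, -36, -37, -37, -37, -36, -31, -22, -10, 2, 7, 4, -1, -5, -7, -8, -9, -8, -8, -7, -6, -2, 3, 11, 17, 14, 0, -17, -30, -35, -33, -26]
carb 0
screwdr 0
wrench 0
carton 682
torch 0
bearing 739
nozzle 0
```

The sleeve bands are back on their starting rows (80 and 94; when caught they were at 83 and 97). The dial is at z≈0.168, so the block centre is at about 0.141, and it is within 1 mm of the coupler axis. The carton and bearing are hidden by the arm in the top view, but the side view shows both in place.

```bash
python3 - <<'E'
from h import *
st();print(workorder.finish_job());st()
E
```

```text
38.42 p [ 0.5444 -0.0831  0.2797] F [0.15 0.77 0.05] M [-0.09  0.06 -0.04] g 0.9975
the job is handed in; nothing more can be done
None
the job is handed in; nothing more can be done
```

The red gauge is plugged into the coupler and standing by itself with the sleeve back up. I handed the job in at about 38 s; no verdict was reported.

**What I did:** I pulled the sleeve down about 13 mm to its end stop. After I let go, the picture showed it staying caught. I then lifted the gauge out of the rack and lowered its plug into the coupler. It met the valve at the expected depth, and I pressed slowly until the sleeve sprang up. The force reading stayed at or below about 12 N during the pressing.

**Last checks:**
- **Sleeve:** its blue bands in the side view are back on the same pixel rows as at the start.
- **Gauge:** it looks upright. The block centre is at about 141 mm, inside the 133–153 mm band, and within about 1 mm of the coupler axis.
- **Nozzle, torch, wrench, screwdriver and carburettor:** none of them shows any change in the top view.
- **Carton and bearing:** the arm or its shadow covered them in the top view. I only checked them by eye in the side view, where both are in place.
- **Robot:** it is clear of everything, gripper open.

**Inconclusive:** the small upward tug before release met no resistance over about 2 mm, slightly more than the 1.5 mm of play described. It therefore did not prove the lock; that rests on the sleeve position and the gauge staying down after release.

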